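# Open the coolant filter of the faceting machine

### The arm

A 6-joint arm with a two-finger parallel gripper is mounted at the origin on the work surface. World frame = base frame: x ahead of the robot, y to its left, z up, the work surface at z = 0. Lengths are in m, angles in degrees, forces in N, time in s.
With the tool pointing down it reaches from about 0.3 to 0.75 m from the base axis. Payload 8.5 kg.
Tool frame: the origin (TCP) lies on the centre line of the jaws, within the pads' length; the fingertips stand 11 mm ahead of it and the grasp point (between the pads) lies 8 mm behind it; x points along the fingers, y is the direction in which the jaws open and shut, and the axes are right-handed (so a half turn about x gives the same grasp; the last joint's range is limited). The gripper opens to 85 mm and grips with 20 to 120 N. Pads are 22 mm wide; open, the fingers measure 114 mm over their backs; the gripper's body (76 mm by 85 mm) begins 54 mm behind the grasp point. The pads swing forward as they close: fully open they stand 13 mm farther back than shut.
Start: joints at [51.091, 21.807, 74.336, -0, 83.858, -12.336], TCP at [0.246, 0.492, 0.242] pointing down, gripper open.
Joint ranges: [-178.18, 178.18], [-50.72, 133.34], [12.68, 142.11], [-81.47, 261.47], [9.98, 163.14], [-165.26, 165.26]. Speed limits (degrees/s): [136.94, 136.94, 180, 180, 180, 180].

### API

Orientations are given as a 3x3 rotation matrix whose columns are the frame's x, y, z axes.
In Python, from rig import env gives the robot as it stands.
- The arm moves only by the tool carry_out, never from a script. Its argument "motion" is a list that holds one entry, the list of rows, each a list of 7 numbers: the shift along the tool's x, y, z in cm, then the turn, a rotation vector about the tool's x, y, z in rad, then the finger opening in cm, from 0 to 8.54. A call has 1 to 5 rows; each row is the pose to reach, as a shift and turn from the pose commanded when the call began, along the tool's axes at that moment; what a row does not reach only later rows make up. A row lasts 1/12 s, in which the tool goes at most 41.7 mm and 7.16 degrees, less where a joint would pass 70% of its speed; a pose out of reach is approached as far as the arm can. A call with a gripper value outside its range is refused whole. The fingers move at their own pace and stop on an object; "grip_force" is the grip in N (left out, the last holds). Time passes only in rows, so rows that repeat a pose let the fingers close. It gives the time, the measured TCP pose, the force and the opening at its end, in the units of the state.
- env.observe(): the state, without advancing time (a new reading comes with each control period).
- env.get_image(name): name is "scene" or "top" or "wrist"; returns a dict with "image" (420x560x3 uint8, red, green, blue), "fov_y" (degrees; the focal length in pixels is half the picture's height over the tangent of half this angle, whatever the lens; pixels are square), "cx", "cy" (the principal point, pixels), "k1" (the pictures are not rectified: a ray, as slopes to the right and down, at radius r is drawn at 1 + k1 r^2 times it, then the intrinsics apply), "R" (3x3) and "t" (3): a world point X has camera coordinates R X + t. Camera axes: x right, y down, z forward; pixel columns grow to the right and rows downward; lengths in m; the calibration is good to about 2 mm. A picture is of the moment at which its call begins. There is no depth.
- env.close_job(): hands the job in, once; it reports no verdict.
The state is a dict: "time_s": time; "q": joint angles; "qvel": joint speeds; "joint_efforts": joint torques, N m; "position": TCP position; "tool_rot": TCP orientation; "ft_force": force on the tool from outside, world axes, zero at the start; "wrist_torque": the same for the moment, N m; "grip_width": finger opening in m.
Only numpy, scipy, OpenCV 4.12 (cv2) and the standard library are available. Lean on these libraries where they do the work, as an engineer would, in place of code of your own. Each camera call takes 0.05 s, during which the arm holds its last target. There are 200 camera calls.

### The job

Open the coolant filter box: with a fingertip press the orange snap tab fully in, then push the released blue lid along its rails, away from its seat and over the tab, until the filter well is completely uncovered and the lid lies flat on the parking deck. Only press and push: do not lift the lid, and leave the other things on the bench where they stand. Finish with the hand clear of everything.

Things in the scene. Friction and masses are not known exactly. Their poses are not given: they have to be found in the camera images.
- filter_box: White coolant filter box, fixed to the table. Origin: centre of its underside, at table height. +x runs along the lid's rails from the seat to the parking deck, z up; offsets in all entries are in this frame, mm. Box x -145..105, |y| < 54, foot plate (8 thick) x -155..115, y -110..130. Two ledges (top z 74) carry the lid; side rails (inner faces y +-47, top z 84) let it slide only along x.
- well (a point): Centre of the filter well's mouth: x -67, y 0, z 74. The well is open over x -102..-27, |y| < 36; a white round filter element stands in it, top z 55.
- near_deck (a point): Centre of the near deck at x -124, y 0, z 70 (deck x -145..-102, |y| < 36): room for a fingertip behind the lid's rear face. Two small nubs (x -118..-108, |y| 34..42, top z 79) keep the lid from sliding to -x; nothing stands between them.
- parked (a point): Where the lid's origin comes when the lid is pushed right back to the end stop: x 59, y 0, z 74. Parking deck x -6..99; end stop face at x 99, top z 100. The well is completely uncovered once the lid's origin is beyond x 13.
- tab_top (a point): Centre of the top of the orange snap tab's thumb pad (28 along x, 24 along y), which sticks up from a black socket (44 x 38, top z 88) outside the rail on the box's -y side: x -16, y -72, z 104 when out, z 91.5 fully in. Its tongue (x -23..-9, top 20 below the pad's top) crosses the lid's path and blocks it until the tab is 10 in; then the lid passes over it.
- tab (a joint): Travel of the snap tab straight down, m: 0 fully out, 0.0125 fully in (hard stop). It resists with about 5 N and stays where it is left, no spring return. Starts at 0 to 0.002.
- lid: Blue loose lid, 110 to 220 g: plate 80 (x) x 90 (y) x 14 thick, with an upright flange along its far (+x) edge, 8 thick, 50 wide, 12 above the plate. Origin: centre of the plate's underside, axes as the box's. Closed: x -67 to -65, y 0, z 74. It slides with about 1 to 2 N; push its rear face or the flange.
- lid_near (a point): Centre of the lid's rear (-x) face, 40 to -x of the lid's origin, 7 above its underside. The face is 90 wide and 14 tall (z 74 to 88).
- polish_jar: Bystander: small jar of polish with red cap, 40 diameter, 50 tall, standing on the box's foot plate on the +y side; origin at the centre of its underside
- spare_filter: Bystander: spare white filter element, upright cylinder 48 diameter, 46 tall, standing on the foot plate on the +y side; origin at the centre of its underside
- water_bottle: Bystander: bottle, 60 diameter, 150 tall, standing on the table; origin at the centre of its underside
- mug: Bystander: blue ceramic mug, 76 diameter, 90 tall, on the table; origin at the centre of its underside
- gem_tray: Bystander: divided wooden tray, 110 x 150 x 25, on the table; origin at the centre of its underside
- screwdriver: Bystander: screwdriver lying on the table; origin about its middle
Things that resemble listed ones, but are neither listed nor needed, are in the scene too. There is more than one size of the lid; the one meant has the size given above.

How it is judged:
By the outcome, as a careful person would: the job done as asked, in the order asked, and still so for the second after the job is handed in, with the robot touching nothing.
It also fails if it takes over 38 s, if anything falls off the work surface, if the arm or the gripper's body presses on something with over 40 N, if the wrist force passes 120 N, or if a joint passes its speed limit or range.

## Working session

There is one attempt and no reset: what is moved stays moved. The work goes in short steps, Python scripts to look and compute and a tool call to move; the robot and the scene stay as the last step left them, time stands still between calls to the robot, and variables do not carry over. Pictures are saved under pics/ and viewed, on a budget of 10 in all, crops included, one or two more only if the job needs it, and the job is handed in when it is done.

Besides the shell and the picture viewer there is one more tool, called after "Emit:" as a command line: name --argument value ..., lists and objects as JSON in quotes. carry_out: Moves the arm, as the interface text tells. Its arguments: {"type":"object","properties":{"motion":{"type":"array","items":{"type":"array","items":{"type":"array","items":{"type":"number"}}}},"grip_force":{"type":"number"}},"required":["motion"]}

```bash
mkdir -p pics; ls; cat > h.py <<'E'
import numpy as np,cv2
from rig import env
def cam(name):
    d=env.get_image(name); im=d["image"]; h=im.shape[0]
    f=h/2/np.tan(np.radians(d["fov_y"])/2)
    d["f"]=f; return d
def ray(d,u,v):
    x=(u-d["cx"])/d["f"]; y=(v-d["cy"])/d["f"]; rd=np.hypot(x,y); r=rd
    for _ in range(30): r=rd/(1+d["k1"]*r*r)
    s=r/rd if rd>0 else 1
    R=np.array(d["R"]); t=np.array(d["t"])
    return -R.T@t, R.T@np.array([x*s,y*s,1])
def onplane(d,u,v,z):
    c,k=ray(d,u,v); return c+k*(z-c[2])/k[2]
def proj(d,X):
    p=np.array(d["R"])@np.array(X)+np.array(d["t"]); a=p[:2]/p[2]; a=a*(1+d["k1"]*(a@a))
    return a*d["f"]+[d["cx"],d["cy"]]
def save(d,n): cv2.imwrite("pics/"+n+".png",d["image"][:,:,::-1])
E
python3 - <<'E'
from h import *
for n in("scene","top"):
    d=cam(n); save(d,n+"0"); print(n,d["fov_y"],d["k1"],ray(d,280,210)[0])
s=env.observe(); print(s["position"],s["tool_rot"],s["ft_force"],s["time_s"],s["grip_width"])
E
```

```text
pics
scene 45.089960583253216 -0.09793975977556305 [ 1.60674168 -0.10587956  0.80271769]
top 52.4637180899241 -0.04644361975870665 [0.42495078 0.02151106 1.24940652]
[0.24587023 0.49171009 0.24177482] [[-8.45688833e-04  4.47314269e-01  8.94376447e-01]
 [-1.03563870e-03  8.94375896e-01 -4.47314973e-01]
 [-9.99999106e-01 -1.30454014e-03 -2.93107740e-04]] [ 0.34399939 -0.09551685  0.19157556] 0.1 0.08495846983594202
```

View pics/top0.png

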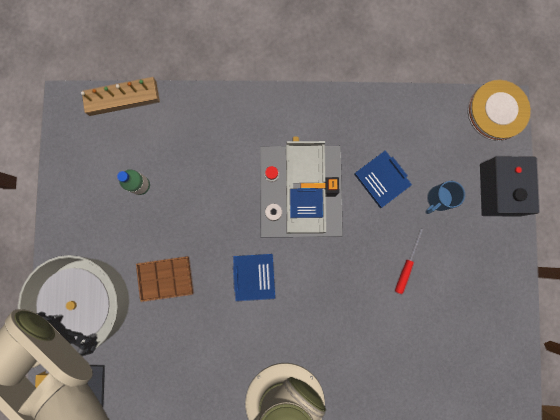

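View pics/scene0.png

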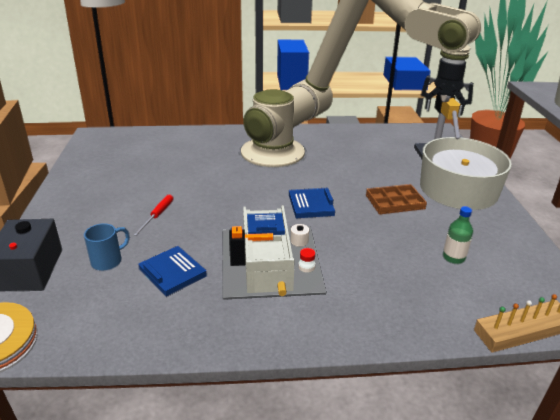

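The top view shows the box with its +x pointing away from the robot. The lid is at about (307,204), the tab pad at (333,185), and the orange tongue at (312,185) still blocks the lid. The two larger blue lids on the table are decoys. Next I'll take coarse measurements.

```bash
python3 - <<'E'
from h import *
d=cam("top"); im=d["image"][:,:,::-1]; hsv=cv2.cvtColor(im.copy(),cv2.COLOR_BGR2HSV)
def blobs(m,n,z,mn=15):
    k,l,s,c=cv2.connectedComponentsWithStats(m.astype(np.uint8))
    for i in range(1,k):
        x,y,w,h,a=s[i]
        if a>mn and 230<c[i][0]<400 and 120<c[i][1]<250:
            cn=cv2.findContours((l==i).astype(np.uint8),0,2)[0][0]
            box=cv2.boxPoints(cv2.minAreaRect(cn))
            W=np.array([onplane(d,u,v,z)[:2] for u,v in box])
            print(n,c[i].round(1),a,onplane(d,*c[i],z).round(4),'\n',W.round(4).tolist())
H,S,V=cv2.split(hsv)
blobs((H>100)&(H<125)&(S>120),"blue",.088)
blobs((H>8)&(H<25)&(S>150)&(V>120),"orange",.103,8)
blobs((S<40)&(V>150),"white",.084,200)
crop=cv2.resize(im[130:250,250:410],None,fx=5,fy=5,interpolation=cv2.INTER_CUBIC); cv2.imwrite("pics/c1.png",crop)
E
```

```text
blue [384.2 177.7] 1529 [ 0.6354 -0.269   0.088 ] 
 [[0.6484, -0.1868], [0.7185, -0.2762], [0.6215, -0.349], [0.5527, -0.2596]]
blue [306.2 201.3] 782 [ 0.5674 -0.053   0.088 ] 
 [[0.604, -0.0111], [0.6048, -0.0965], [0.5246, -0.0965], [0.5238, -0.0116]]
orange [295.1 138.6] 19 [ 0.7391 -0.0211  0.103 ] 
 [[0.7435, -0.0153], [0.7436, -0.0263], [0.7351, -0.0263], [0.735, -0.0153]]
orange [332.7 183.6] 84 [ 0.6148 -0.1242  0.103 ] 
 [[0.6274, -0.1141], [0.6277, -0.1359], [0.6029, -0.1358], [0.6027, -0.114]]
orange [312.9 185. ] 124 [ 0.6105 -0.0702  0.103 ] 
 [[0.6156, -0.0378], [0.6163, -0.1032], [0.6053, -0.1032], [0.6047, -0.0378]]
white [304.8 182.2] 2068 [ 0.6211 -0.0494  0.084 ] 
 [[0.7256, 0.0039], [0.7282, -0.1035], [0.4866, -0.1064], [0.4843, -0.0011]]
```

View pics/c1.png

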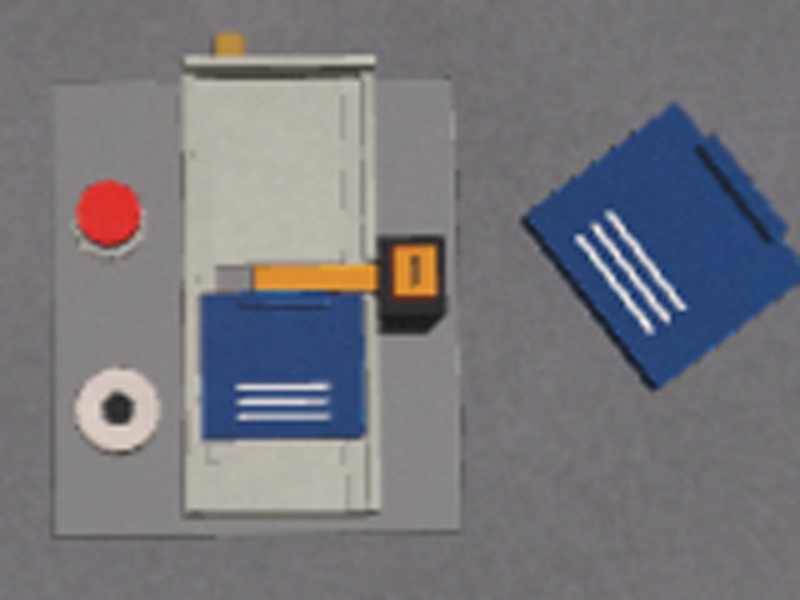

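The box origin is at about world (0.631, -0.052) with a yaw of about 1°, and the lid and the tab agree on that. I'll turn the tool square to the box, close the fingers and travel over.

Emit:
carry_out --motion '[[[-0.9,-11.2,15.4,-0.4637,0,0,0],[-0.9,-11.2,15.4,-0.4637,0,0,0],[-0.9,-11.2,15.4,-0.4637,0,0,0],[-0.9,-11.2,15.4,-0.4637,0,0,0],[-0.9,-11.2,15.4,-0.4637,0,0,0]]]'

```text
time_s: 0.57
position: [0.3337, 0.3217, 0.2512]
tool_rot: [[-0.0, -0.007, 1.0], [0.0, 1.0, 0.007], [-1.0, 0.0, -0.0]]
ft_force: [1.2, 0.2, 1.0]
grip_width: 0.0258
```

Emit:
carry_out --motion '[[[-0.7,-13.7,7.2,0,0,0,0],[-0.7,-13.7,7.2,0,0,0,0],[-0.7,-13.7,7.2,0,0,0,0],[-0.7,-13.7,7.2,0,0,0,0]]]'

```text
time_s: 0.9
position: [0.4065, 0.1833, 0.2584]
tool_rot: [[0.0, 0.002, 1.0], [-0.0, 1.0, -0.002], [-1.0, -0.0, 0.0]]
ft_force: [0.6, 0.9, 0.3]
grip_width: 0.0001
```

Emit:
carry_out --motion '[[[-0.7,-13.7,7.2,0,0,0,0],[-0.7,-13.7,7.2,0,0,0,0],[-0.7,-13.7,7.2,0,0,0,0],[-0.7,-13.7,7.2,0,0,0,0]]]'

```text
time_s: 1.23
position: [0.4786, 0.046, 0.2653]
tool_rot: [[0.0, 0.002, 1.0], [-0.0, 1.0, -0.002], [-1.0, -0.0, 0.0]]
ft_force: [0.0, -0.4, 0.7]
grip_width: 0.0003
```

Emit:
carry_out --motion '[[[-0.7,-13.7,7.2,0,0,0,0],[-0.7,-13.7,7.2,0,0,0,0],[-0.7,-13.7,7.2,0,0,0,0],[-0.7,-13.7,7.2,0,0,0,0],[-0.7,-13.7,7.2,0,0,0,0]]]'

```text
time_s: 1.65
position: [0.5513, -0.0929, 0.2712]
tool_rot: [[-0.0, 0.005, 1.0], [-0.001, 1.0, -0.005], [-1.0, -0.001, -0.0]]
ft_force: [0.1, -0.2, -0.9]
grip_width: 0.0002
```

```bash
python3 - <<'E'
from h import *
d=cam("wrist"); save(d,"w1"); print(ray(d,280,210)); s=env.observe(); print(s["position"],s["q"],s["ft_force"])
E
```

```text
(array([ 0.47801366, -0.09139476,  0.40164201]), array([ 0.29422022,  0.00261493, -0.95581767]))
[ 0.55019059 -0.09042864  0.27130065] [-2.14957482e+01  2.15510842e+01  6.99001116e+01 -7.28168269e-03
  8.86218648e+01 -1.11298891e+02] [ 0.30050651 -0.16202527 -0.05405338]
```

View pics/w1.png

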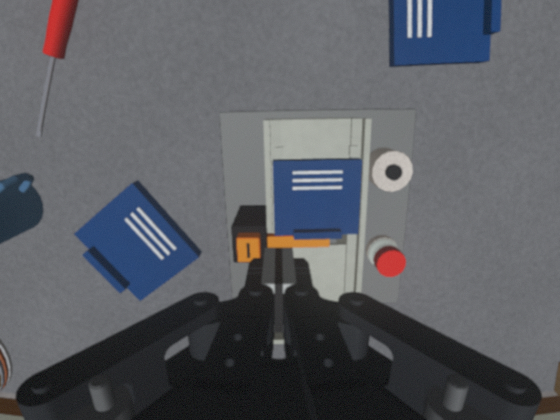

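The wrist view shows the tab pad at about (248,247), the lid in the box at about (317,197) and the tongue at (298,242). I'll measure from this view.

```bash
python3 - <<'E'
from h import *
d=cam("wrist"); im=d["image"]; H,S,V=cv2.split(cv2.cvtColor(im,cv2.COLOR_RGB2HSV))
def blobs(m,n,z,mn,x0,x1):
    k,l,s,c=cv2.connectedComponentsWithStats(m.astype(np.uint8))
    for i in range(1,k):
        if s[i][4]>mn and x0<c[i][0]<x1 and 120<c[i][1]<300:
            cn=cv2.findContours((l==i).astype(np.uint8),0,2)[0][0]
            box=cv2.boxPoints(cv2.minAreaRect(cn))
            print(n,s[i],c[i].round(1),onplane(d,*c[i],z).round(4),[onplane(d,u,v,z)[:2].round(4).tolist() for u,v in box])
blobs((H>8)&(H<25)&(S>150)&(V>100),"orange",.103,30,200,400)
blobs((H>100)&(H<125)&(S>120),"blue",.088,800,270,370)
for y in (125,150):   # rail inner edges / box silhouettes
    print(y,[ (x,int(V[y,x])) for x in range(258,378,2)])
E
```

```text
orange [233 237  25  26 561] [245.  248.9] [ 0.6103 -0.1238  0.103 ] [[0.5972, -0.1356], [0.5972, -0.1112], [0.6252, -0.1119], [0.6251, -0.1369]]
orange [264 236  62  12 487] [290.2 242.9] [ 0.6038 -0.0776  0.103 ] [[0.5962, -0.1041], [0.5964, -0.0424], [0.6085, -0.0419], [0.6082, -0.1043]]
blue [ 271  161   87   78 5236] [314.  200.8] [ 0.5635 -0.0529  0.088 ] [[0.5225, -0.0966], [0.5226, -0.011], [0.6049, -0.0056], [0.6045, -0.0974]]
125 [(258, 126), (260, 143), (262, 173), (264, 173), (266, 160), (268, 161), (270, 168), (272, 168), (274, 168), (276, 171), (278, 171), (280, 170), (282, 172), (284, 172), (286, 173), (288, 174), (290, 171), (292, 175), (294, 175), (296, 173), (298, 172), (300, 171), (302, 173), (304, 171), (306, 173), (308, 172), (310, 172), (312, 171), (314, 168), (316, 170), (318, 171), (320, 173), (322, 174), (324, 171), (326, 171), (328, 171), (330, 169), (332, 170), (334, 171), (336, 170), (338, 171), (340, 169), (342, 168), (344, 170), (346, 167), (348, 150), (350, 165), (352, 170), (354, 169), (356, 170), (358, 160), (360, 111), (362, 139), (364, 170), (366, 170), (368, 150), (370, 123), (372, 125), (374, 123), (376, 121)]
150 [(258, 129), (260, 134), (262, 167), (264, 174), (266, 167), (268, 156), (270, 170), (272, 173), (274, 171), (276, 170), (278, 170), (280, 171), (282, 173), (284, 173), (286, 176), (288, 175), (290, 172), (292, 174), (294, 174), (296, 175), (298, 173), (300, 173), (302, 172), (304, 172), (306, 170), (308, 170), (310, 169), (312, 168), (314, 171), (316, 170), (318, 172), (320, 174), (322, 174), (324, 173), (326, 175), (328, 173), (330, 172), (332, 171), (334, 170), (336, 170), (338, 171), (340, 172), (342, 169), (344, 170), (346, 148), (348, 166), (350, 171), (352, 172), (354, 170), (356, 171), (358, 137), (360, 116), (362, 160), (364, 167), (366, 161), (368, 129), (370, 121), (372, 115), (374, 104), (376, 98)]
```

Emit:
carry_out --motion '[[[2,-3.4,6.2,0,0,0,0],[6,-3.4,6.2,0,0,0,0],[10,-3.4,6.2,0,0,0,0],[13,-3.4,6.2,0,0,0,0],[14,-3.4,6.2,0,0,0,0]]]'

```text
time_s: 2.17
position: [0.6089, -0.1199, 0.126]
tool_rot: [[-0.01, -0.001, 1.0], [0.004, 1.0, 0.001], [-1.0, 0.004, -0.01]]
ft_force: [-1.6, 0.5, -0.6]
grip_width: -0.0
```

Emit:
carry_out --motion '[[[0.3,0,0,0,0,0,0],[0.6,0,0,0,0,0,0],[0.9,0,0,0,0,0,0],[1.2,0,0,0,0,0,0]]]'

```text
time_s: 2.5
position: [0.6124, -0.122, 0.1228]
tool_rot: [[0.004, -0.0, 1.0], [-0.002, 1.0, 0.0], [-1.0, -0.002, 0.004]]
ft_force: [-0.3, 0.1, 0.7]
grip_width: -0.0003
```

```bash
python3 - <<'E'
from h import *
d=cam("wrist"); save(d,"w2"); s=env.observe(); print(s["position"],s["ft_force"])
E
```

```text
[ 0.61194442 -0.12198406  0.12169991] [-0.95470293 -0.85221759 -0.51186764]
```

View pics/w2.png

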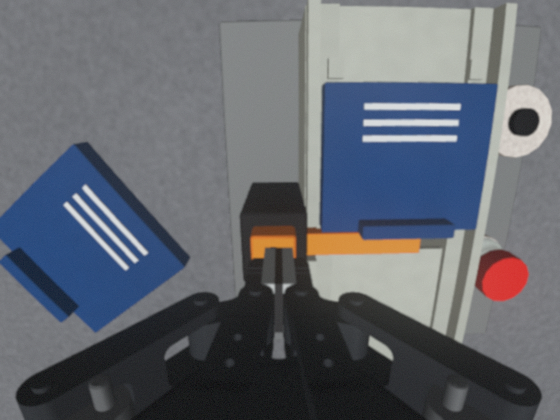

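The finger stands over the pad: pad at columns 250–297 around row 240, tip at (280,250). I'll press in small steps and watch the force.

Emit:
carry_out --motion '[[[0.3,-0.2,0,0,0,0,0],[0.6,-0.2,0,0,0,0,0],[0.9,-0.2,0,0,0,0,0],[1.2,-0.2,0,0,0,0,0],[1.2,-0.2,0,0,0,0,0]]]'

```text
time_s: 2.97
position: [0.6117, -0.1243, 0.1082]
tool_rot: [[0.001, 0.0, 1.0], [-0.0, 1.0, -0.0], [-1.0, -0.0, 0.001]]
ft_force: [0.1, -0.4, 1.9]
grip_width: 0.0001
```

Emit:
carry_out --motion '[[[0.2,0,0,0,0,0,0],[0.4,0,0,0,0,0,0],[0.5,0,0,0,0,0,0],[0.5,0,0,0,0,0,0],[0.5,0,0,0,0,0,0]]]'

```text
time_s: 3.38
position: [0.6116, -0.1242, 0.1032]
tool_rot: [[0.0, 0.0, 1.0], [-0.0, 1.0, -0.0], [-1.0, -0.0, 0.0]]
ft_force: [0.3, -1.1, 2.5]
grip_width: -0.0004
```

Emit:
carry_out --motion '[[[0.1,0,0,0,0,0,0],[0.15,0,0,0,0,0,0],[0.15,0,0,0,0,0,0]]]'

```text
time_s: 3.63
position: [0.6117, -0.1241, 0.1025]
tool_rot: [[0.001, 0.0, 1.0], [-0.0, 1.0, -0.0], [-1.0, -0.0, 0.001]]
ft_force: [-2.0, -0.8, 8.8]
grip_width: -0.0001
```

Emit:
carry_out --motion '[[[0.1,0,0,0,0,0,0],[0.15,0,0,0,0,0,0],[0.15,0,0,0,0,0,0]]]'

```text
time_s: 3.88
position: [0.6117, -0.1242, 0.1025]
tool_rot: [[0.002, -0.0, 1.0], [-0.001, 1.0, 0.0], [-1.0, -0.001, 0.002]]
ft_force: [-5.6, 0.5, 18.1]
grip_width: 0.0001
```

The force rises against a hard stop at TCP z 0.1025, which puts the tip at 91.5 mm, so the tab is fully in. I'll lift and go behind the lid.

Emit:
carry_out --motion '[[[-3,0,0,0,0,0,0],[-6,0,0,0,0,0,0],[-6,3,-4,0,0,0,0],[-6,5,-7.5,0,0,0,0],[-6,7.2,-11.1,0,0,0,0]]]'

```text
time_s: 4.3
position: [0.5051, -0.0548, 0.1598]
tool_rot: [[-0.001, 0.0, 1.0], [0.001, 1.0, -0.0], [-1.0, 0.001, -0.001]]
ft_force: [0.4, 0.3, 0.3]
grip_width: 0.0001
```

Emit:
carry_out --motion '[[[0,0,0,0,0,0,0],[2,0,0,0,0,0,0],[4,0,0,0,0,0,0],[4,0,0,0,0,0,0],[4,0,0,0,0,0,0]]]'

```text
time_s: 4.72
position: [0.5064, -0.0556, 0.1197]
tool_rot: [[-0.003, 0.0, 1.0], [0.001, 1.0, -0.0], [-1.0, 0.001, -0.003]]
ft_force: [0.6, -0.6, 0.4]
grip_width: -0.0
```

```bash
python3 - <<'E'
from h import *
d=cam("wrist"); save(d,"w3"); d=cam("scene"); cv2.imwrite("pics/s3.png",cv2.resize(d["image"][180:320,190:350,::-1],None,fx=4,fy=4,interpolation=cv2.INTER_CUBIC)); s=env.observe(); print(s["position"],s["ft_force"])
E
```

```text
[ 0.50732088 -0.05599211  0.12099151] [ 0.34727496 -0.64660191  0.14348801]
```

View pics/w3.png

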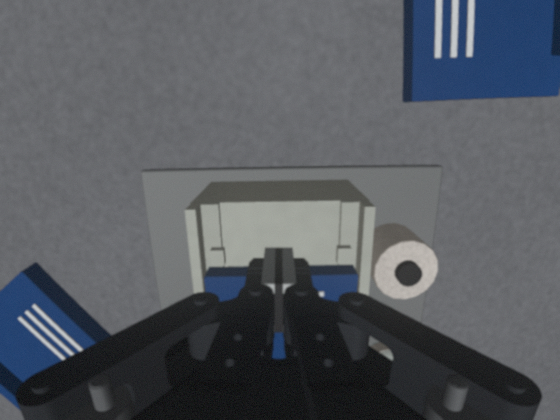

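View pics/s3.png

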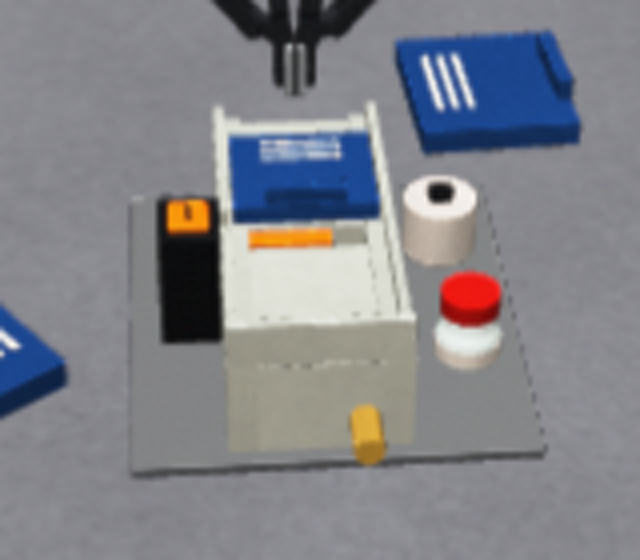

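The wrist view shows the lid's rear edge at row ~267, the nubs at (217,249) and (343,247), and the finger centred between them at column 280. The scene view shows the pad now down at the socket's top. Before descending I'll measure the lid's rear edge.

```bash
python3 - <<'E'
from h import *
d=cam("wrist"); H,S,V=cv2.split(cv2.cvtColor(d["image"],cv2.COLOR_RGB2HSV))
m=(H>100)&(H<125)&(S>120)
for x in (215,225,235,325,335,345):
    r=[y for y in range(250,300) if m[y,x] ][0]; print(x,r,onplane(d,x,r,.088).round(4),onplane(d,x,r,.074).round(4))
for u,v in((217,249),(343,247),(222,203),(341,203)): print(onplane(d,u,v,.079).round(4))
s=env.observe(); print(s["position"])
E
```

```text
215 274 [ 0.5231 -0.0916  0.088 ] [ 0.5307 -0.0947  0.074 ]
225 274 [ 0.523  -0.0858  0.088 ] [ 0.5307 -0.0884  0.074 ]
235 274 [ 0.523 -0.08   0.088] [ 0.5306 -0.0822  0.074 ]
325 273 [ 0.5224 -0.0281  0.088 ] [ 0.5299 -0.0258  0.074 ]
335 273 [ 0.5224 -0.0223  0.088 ] [ 0.53   -0.0196  0.074 ]
345 273 [ 0.5224 -0.0165  0.088 ] [ 0.53   -0.0133  0.074 ]
[ 0.5114 -0.0914  0.079 ]
[ 0.5101 -0.0167  0.079 ]
[ 0.483  -0.0869  0.079 ]
[ 0.483  -0.0195  0.079 ]
[ 0.50738238 -0.05604704  0.12115158]
```

Emit:
carry_out --motion '[[[0,0.3,-0.5,0,0,0,0],[0,0.3,-0.5,0,0,0,0],[1.2,0.3,-0.5,0,0,0,0],[2.4,0.3,-0.5,0,0,0,0],[2.8,0.3,-0.5,0,0,0,0]]]'

```text
time_s: 5.28
position: [0.5013, -0.0527, 0.0915]
tool_rot: [[-0.001, 0.0, 1.0], [0.001, 1.0, -0.0], [-1.0, 0.001, -0.001]]
ft_force: [-0.6, -0.7, 0.1]
grip_width: 0.0002
```

Emit:
carry_out --motion '[[[0.3,0,0,0,0,0,0],[0.5,0,0,0,0,0,0],[0.5,0,0,0,0,0,0]]]'

```text
time_s: 5.53
position: [0.502, -0.053, 0.0875]
tool_rot: [[0.0, 0.0, 1.0], [-0.0, 1.0, -0.0], [-1.0, -0.0, 0.0]]
ft_force: [-0.5, -0.4, 0.7]
grip_width: 0.0001
```

Tip down behind the lid with no contact. Pushing.

Emit:
carry_out --motion '[[[0,0,0.6,0,0,0,0],[0,0,1.2,0,0,0,0],[0,0,1.8,0,0,0,0],[0,0,2.4,0,0,0,0],[0,0,3.0,0,0,0,0]]]'

```text
time_s: 5.95
position: [0.5326, -0.0529, 0.0874]
tool_rot: [[0.0, -0.0, 1.0], [-0.0, 1.0, 0.0], [-1.0, -0.0, 0.0]]
ft_force: [-0.9, -0.2, 0.5]
grip_width: -0.0003
```

Emit:
carry_out --motion '[[[0,0,0.6,0,0,0,0],[0,0,1.2,0,0,0,0],[0,0,1.8,0,0,0,0],[0,0,2.4,0,0,0,0],[0,0,3.0,0,0,0,0]]]'

```text
time_s: 6.37
position: [0.5625, -0.0529, 0.0873]
tool_rot: [[-0.0, 0.0, 1.0], [0.0, 1.0, -0.0], [-1.0, 0.0, -0.0]]
ft_force: [-1.2, -1.1, 1.2]
grip_width: -0.0001
```

Low force and no blocking, so I'll continue.

Emit:
carry_out --motion '[[[0,0,0.6,0,0,0,0],[0,0,1.2,0,0,0,0],[0,0,1.8,0,0,0,0],[0,0,2.4,0,0,0,0],[0,0,3.0,0,0,0,0]]]'

```text
time_s: 6.78
position: [0.5925, -0.0529, 0.0873]
tool_rot: [[-0.0, 0.0, 1.0], [0.0, 1.0, -0.0], [-1.0, 0.0, -0.0]]
ft_force: [-2.2, 0.1, 1.0]
grip_width: 0.0002
```

Emit:
carry_out --motion '[[[0,0,0.6,0,0,0,0],[0,0,1.2,0,0,0,0],[0,0,1.8,0,0,0,0],[0,0,2.4,0,0,0,0],[0,0,3.0,0,0,0,0]]]'

```text
time_s: 7.2
position: [0.6225, -0.0529, 0.0873]
tool_rot: [[-0.0, 0.0, 1.0], [0.0, 1.0, -0.0], [-1.0, 0.0, -0.0]]
ft_force: [-1.7, 0.4, -0.0]
grip_width: -0.0004
```

Emit:
carry_out --motion '[[[0,0,0.2,0,0,0,0],[0,0,0.4,0,0,0,0],[0,0,0.6,0,0,0,0],[0,0,0.8,0,0,0,0],[0,0,0.8,0,0,0,0]]]'

```text
time_s: 7.62
position: [0.6303, -0.053, 0.0873]
tool_rot: [[0.001, 0.0, 1.0], [-0.0, 1.0, -0.0], [-1.0, -0.0, 0.001]]
ft_force: [-0.4, 0.2, 0.0]
grip_width: 0.0
```

Emit:
carry_out --motion '[[[0,0,-1,0,0,0,0],[0,0,-1.5,0,0,0,0],[-3,0,-1.5,0,0,0,0],[-7,0,-1.5,0,0,0,0],[-11,0,-1.5,0,0,0,0]]]'

```text
time_s: 8.03
position: [0.6143, -0.0529, 0.1983]
tool_rot: [[-0.002, 0.0, 1.0], [0.001, 1.0, -0.0], [-1.0, 0.001, -0.002]]
ft_force: [0.9, 0.3, 0.4]
grip_width: -0.0001
```

Emit:
carry_out --motion '[[[-3,0,-4,0,0,0,0],[-6,0,-8,0,0,0,0],[-6,0,-12,0,0,0,0],[-6,0,-12,0,0,0,0],[-6,0,-12,0,0,0,0]]]'

```text
time_s: 8.45
position: [0.4927, -0.0527, 0.2591]
tool_rot: [[0.002, 0.001, 1.0], [-0.001, 1.0, -0.001], [-1.0, -0.001, 0.002]]
ft_force: [0.2, 0.7, 0.0]
grip_width: -0.0001
```

```bash
python3 - <<'E'
from h import *
d=cam("wrist"); save(d,"w4"); a=cam("scene")["image"][180:320,190:350]; b=cam("top"); 
H,S,V=cv2.split(cv2.cvtColor(b["image"],cv2.COLOR_RGB2HSV))
m=((H>100)&(H<125)&(S>120)).astype(np.uint8)
k,l,s,c=cv2.connectedComponentsWithStats(m)
for i in range(1,k):
    if s[i][4]>300: print(c[i].round(1),s[i],onplane(b,*c[i],.088).round(4))
t=b["image"][130:270,230:390]
cv2.imwrite("pics/e4.png",cv2.resize(np.hstack([a,t]),None,fx=2.5,fy=2.5,interpolation=cv2.INTER_CUBIC)[:,:,::-1]); s=env.observe(); print(s["position"],s["ft_force"])
E
```

```text
[306.1 159.2] [291 146  32  29 774] [ 0.685  -0.0525  0.088 ]
[384.2 177.7] [ 355  151   56   56 1523] [ 0.6355 -0.2689  0.088 ]
[247.7 275.7] [ 233  254   37   47 1193] [0.3634 0.1045 0.088 ]
[ 0.49558414 -0.05309603  0.25721909] [ 0.57366512 -0.65910178  0.17842926]
```

View pics/e4.png

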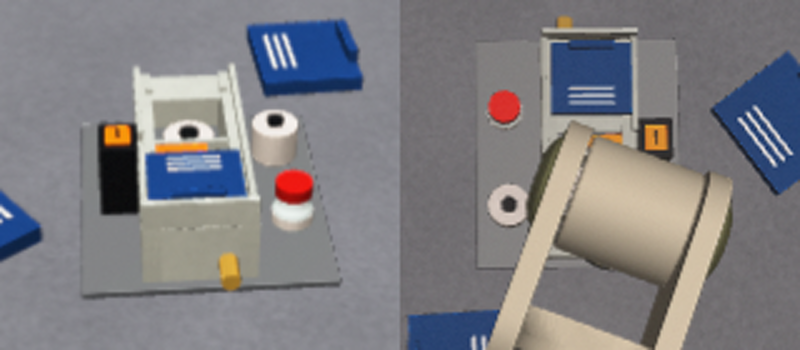

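The left half (scene view) shows the well open with its filter visible at (188,130). The lid lies flat between the rails at (195,175), the pad is down at (118,133), and the jar and spare filter are where they were. In the top view the lid's centre reads x 0.685, about 52–54 in box coordinates. Handing in.

```bash
python3 -c "
from rig import env
print(env.close_job())"
```

```text
the job is handed in; nothing more can be done
None
```

The filter box is open: I pressed the snap tab in with the closed fingertips, then pushed the lid along its rails onto the parking deck. The job was handed in after about 8.5 s.

- **Tab:** it met a hard stop with the tip at 91.5 mm, the "fully in" height. The highest force reading was about 18 N.
- **Push:** the readings between steps stayed at about 2.5 N or less, with no sign of blocking.
- **Lid:** the last top view puts its origin at about x 52–54 mm in the box frame. That is well past the 13 mm needed and a few mm short of the end stop. The scene view shows the well open and the lid flat between the rails.
- **Other things on the bench:** the jar and spare filter stand where they were, and the decoy lid checked before and after had not moved. I did not re-measure the bottle, mug, tray or screwdriver; the hand never came near them.
- **Hand:** it finished about 0.26 m above the table, with force readings at noise level.

No check failed. One move behind the lid stopped about 6 mm short of its target, and I corrected it before going down.

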